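# Open the sweets case to its serving mark and slide the tray in

### The job

Get the slant-front sweets case on the counter ready for serving: with your fingertips beneath its lip, push the counterweighted window up its sloping rails until the lip is level with the pointer clamped on the left side, and leave it standing there. Then push the loaded tray that stands in front of the window in under it until it is fully home against the stop rail at the back of the case. Only push: do not pinch the lip, do not lift the tray or take anything off it, and leave the pointer and the things standing round about where they are.

Things in the scene. Friction and masses are not known exactly. Their poses are not given: they have to be found in the camera images.
- case: Slant-front display case of aluminium and glass, fixed on the counter, 300 deep x 384 wide x 305 mm high. Origin on the counter top under the foot of the window, midway across; x points into the case (away from the robot), y to its left, z up. The window's plane leans back 30 degrees from upright: the window slides along (0.5, 0, 0.866) in this frame. Rails and counterweight channels stand beyond y = +-147 mm.
- deck (a point): Point on top of the case's 6 mm steel deck at the foot of the window, midway across; axes as for the case. The deck reaches from x = -125 to +175 mm. On it two guide strips, 12 mm high, with inner faces at y = +-145.5 mm, lead the tray with 3 mm play each side.
- stop (a point): Point on the front face of the tray's stop, a 22 mm high aluminium rail across the rear of the deck, midway across; 130 mm behind the foot of the window; axes as for the case.
- window (a joint): Travel of the window up its slope in m: 0 closed, 0.155 fully up; starts 0 to 0.02 open. Framed glass, 290 mm wide, 165 mm long up the slope, frame 12 mm thick. Counterweights in the slotted side channels balance it and its rails are stiff by about 3 N, so it neither coasts nor drops; a push of 3 to 8 N along the slope moves it, up or down.
- lip_under (a point): Middle of the underside of the window's finger lip, an 8.5 mm thick ledge, 262 mm wide, 75 mm up the slope from the window's lower edge; it moves with the window. The glass is 18 mm behind this point, the lip's rounded front edge 15 mm before it. Axes: z up the slope (the way of travel), y along the lip to the left, x square into the glass, so -x (out of the window) looks up at 30 degrees.
- lip_end (a point): Middle of the lip's left end, the point to bring level with the pointer; axes as for lip_under.
- mark_tip (a point): Tip of the black pointer that marks the serving height, just left of the lip's end; a 4 mm blade on a black clamp, 20 mm high with a steel screw, on the left channel; axes as for lip_under, so that its z axis runs up the slope.
- mark (a joint): Where the clamp with the pointer sits along the slope, in m (0.085 to 0.14; it is tight and must not be moved). The lip is level with the pointer when the window's travel equals this number.
- tray: Loose white tray, 97 deep (x) x 285 wide (y) x 28 mm high, walls 3 mm, 0.5 to 0.7 kg with its two packs; origin at the centre of its underside, axes as for the case. It stands on the deck before the window, between the guide strips. Push its front wall (x = -48.5 mm) near the middle and low down. Home (back wall against the stop rail) its origin is at x = 81.5 mm in the case's frame.
- pack_left: Sweets pack, 85 x 130 x 22 mm, lying loose in the tray on the left; origin at the centre of its underside.
- pack_right: The same, on the right.
- jigger: Steel jigger, 45 mm across, 87 mm high, standing left of the case; bystander, origin under its centre.
- tasting_cup: Clear plastic cup, 66 mm across, 62 mm high, standing left of the case, in front; bystander, origin under its centre.

How it is judged:
On the way, in this order (a step that is already met when the one before it is completed fails the run):
1. the window goes up with the fingers pushing on its lip ((contact force between the fingers and window_c4 above 0.5 N or contact force between the fingers and window_c5 above 0.5 N) and velocity of joint window above 0.002 m/s), for 0.1 s.
2. the window's lip is level with the pointer, at rest, the tray still in front (z of lip_end in the frame of mark_tip between -0.008 and 0.008 m and velocity of joint window between -0.01 and 0.01 m/s and x of tray in the frame of case below -0.03 m), for 0.3 s.
3. the tray is home (x of tray in the frame of case above 0.0755 m and linear speed of tray below 0.01 m/s), for 0.2 s.
At the end, for the whole second after the job is handed in: The window stands still with its lip within 8 mm of the pointer, measured up the slope; the tray lies flat and still, within 6 mm of the stop rail, with both packs lying in it (all of step 3 and z of lip_end in the frame of mark_tip between -0.008 and 0.008 m and velocity of joint window between -0.01 and 0.01 m/s and z of each of pack_left, pack_right in the frame of tray below 0.012 m and x of pack_left in the frame of tray between -0.03 and 0.03 m and x of pack_right in the frame of tray between -0.03 and 0.03 m and angle between tray's own z axis and vertical below 0.05 rad); the robot touches nothing.
It fails at once if the lip is pinched between the fingers (pressed from above and below at once) (contact force between the fingers and window_c6 above 2 N and contact force between the fingers and window_c5 above 2 N).
It fails at once if the tray is lifted (more than 12 mm) or tipped (height (world z) of tray above 0.018 m or angle between tray's own z axis and vertical above 0.15 rad).
It fails at once if a pack is lifted off the tray (z of any of pack_left, pack_right in the frame of tray above 0.02 m).
It fails at once if the pointer is moved by more than 5 mm (distance of mark_tip from where it was at the start of the episode above 0.005 m).
It fails at once if the jigger or the clear cup beside the case is moved by more than 20 mm (distance of any of jigger, tasting_cup from where it was at the start of the episode above 0.02 m).
It also fails if it takes over 64 s, if anything falls off the work surface, if the arm or the gripper's body presses on something with over 40 N, if the wrist force passes 120 N, or if a joint passes its speed limit or range.

### The arm

A 6-joint arm with a two-finger parallel gripper is mounted at the origin on a cart in front of the work surface, level with it; the furniture and walls round the work are solid. World frame = base frame: x ahead of the robot, y to its left, z up, the work surface at z = 0. Lengths are in m, angles in rad, forces in N, time in s.
With the tool pointing down it reaches from about 0.275 to 0.85 m from the base axis. Payload 5.2 kg.
Tool frame: the origin (TCP) lies at the very end of the fingers, on their centre line; the grasp point (between the pads) lies 19 mm behind it; z points along the fingers, y is the line along which they close (so a half turn about z gives the same grasp; the last joint's range is limited). The gripper opens to 85 mm and grips with 20 to 120 N. Pads are 22 mm wide; open, the fingers measure 114 mm over their backs; the gripper's body (76 mm by 85 mm) begins 54 mm behind the grasp point. The pads swing forward as they close: fully open they stand 13 mm farther back than shut.
Start: joints at [-1.425, 0.259, 1.535, -0, 1.348, -0.203], TCP at [0.188, -0.517, 0.231] pointing down, gripper open.
Joint ranges: [-3.14, 3.14], [-0.91, 2.08], [0.19, 2.58], [-1.22, 4.36], [0.22, 2.71], [-3.12, 3.12]. Speed limits (rad/s): [2.57, 2.57, 3.14, 3.14, 3.14, 3.14].

### API

Orientations are given as a rotation vector (axis times angle).
In Python, from plant import robot gives the robot as it stands.
- The arm moves only by the tool carry_out, never from a script. Its argument "increments" is a list of rows, each a list of 5 numbers: the closure, from 0 (fully open) to 1 (shut), then the shift along the tool's x, y, z in mm, then the turn about the tool's z in degrees. A call has 1 to 20 rows; each row shifts and turns the commanded pose from where the row before left it, along the tool's axes as they then stand; what a row does not reach is not made up. A row lasts 1/8 s, in which the tool goes at most 62.5 mm and 10.7 degrees, less where a joint would pass 70% of its speed; a pose out of reach is approached as far as the arm can. A call with a gripper value outside its range is refused whole. The fingers move at their own pace and stop on an object; "squeeze" is the grip in N (left out, the last holds). Time passes only in rows, so rows that do not move let the fingers close. It gives the time, the measured TCP pose, the force, the opening and the grip force at its end, in the units of the state.
- robot.observe(): the state, without advancing time (a new reading comes with each control period).
- robot.snapshot(name): name is "scene" or "top"; returns (picture, depth): 420x560x3 uint8, blue, green, red; 420x560 float32, m along the optical axis (not along the pixel's ray), 0 where there is no reading.
- robot.calibration(name): a dict with "fovy" (degrees; the focal length in pixels is half the picture's height over the tangent of half this angle, whatever the lens; pixels are square), "cx", "cy" (the principal point, pixels), "distortion" ([k1, k2, p1, p2, k3] as OpenCV has them; the pictures are not rectified), "R" (3x3) and "t" (3): a world point X has camera coordinates R X + t. Camera axes: x right, y down, z forward; pixel columns grow to the right and rows downward; lengths in m; the calibration is good to about 2 mm. A picture is of the moment at which its call begins. calibration takes no time and is no camera call.
- robot.close_job(): hands the job in; it is judged then, once.
Trained networks look in the newest picture that a camera, given by its name, has taken for a name from the list of things; names that differ only in an ending like _2 or _b are one class to them, and where a whole thing is asked for, a point or a joint stands for the part that bears it (a point fixed in the world has none). Each returns a list of dicts, best first, with "confidence" (0 to 1); they miss things now and then, are a little off and sometimes report something else, mostly with a low value. They report only what shows in the picture. A call takes as long as a camera call.
- robot.boxes_of(camera, name): "bbox" ([centre column, centre row, width, height] as shares, 0 to 1, of the picture: columns of its width, rows of its height, round what is visible of it).
- robot.outline_of(camera, name): "pixels" (420x560 bool, what is visible of it) and "bbox" ([centre column, centre row, width, height] as shares, 0 to 1, of the picture: columns of its width, rows of its height, round what is visible of it).
The state is a dict: "time_s": time; "joint_positions": joint angles; "qd": joint speeds; "joint_efforts": joint torques, N m; "tcp_pos": TCP position; "ee_rot": TCP orientation; "wrist_force": force on the tool from outside, world axes, zero at the start; "torque": the same for the moment, N m; "width": opening from 0.0 (shut) to 1.0 (fully open); "finger_force": force on a finger pad.
Only numpy, scipy, OpenCV 4.12 (cv2) and the standard library are available. Lean on these libraries where they do the work, as an engineer would, in place of code of your own. Each camera call takes 0.05 s, during which the arm holds its last target. There are 200 camera calls.

## Working session

There is one attempt and no reset: what is moved stays moved. The work goes in short steps, Python scripts to look and compute and a tool call to move; the robot and the scene stay as the last step left them, time stands still between calls to the robot, and variables do not carry over. Pictures are saved under pics/ and viewed, at most 10 in all, crops included, and the job is handed in when it is done.

Besides the shell and the picture viewer there is one more tool, called after "Emit:" by a JSON object that holds its "name" and its "arguments". carry_out: Moves the arm, as the interface text tells. Its arguments: {"type":"object","properties":{"increments":{"type":"array","items":{"type":"array","items":{"type":"number"}}},"squeeze":{"type":"number"}},"required":["increments"]}

```bash
mkdir -p pics; ls
cat > h.py <<'E'
import numpy as np, cv2
from plant import robot
def cal(n):
    c=robot.calibration(n); f=210/np.tan(np.radians(c["fovy"])/2)
    return np.array([[f,0,c["cx"]],[0,f,c["cy"]],[0,0,1]]),np.array(c["distortion"],float),np.array(c["R"]),np.array(c["t"])
def world(n,uv,z):
    K,D,R,t=cal(n); uv=np.asarray(uv,float).reshape(-1,1,2)
    p=cv2.undistortPoints(uv,K,D).reshape(-1,2); z=np.asarray(z).reshape(-1,1)
    return (np.c_[p,np.ones(len(p))]*z-t)@R
def proj(n,X):
    K,D,R,t=cal(n); return cv2.projectPoints(np.asarray(X,float).reshape(-1,1,3),cv2.Rodrigues(R)[0],t,K,D)[0].reshape(-1,2)
E
python3 - <<'E'
from h import *
for n in("scene","top"):
    p,d=robot.snapshot(n); cv2.imwrite(f"pics/{n}0.png",p); np.save(n+"_d.npy",d)
    for o in("tray","mark_tip","lip_end","window","case","pack_left","jigger","tasting_cup"):
        for r in robot.outline_of(n,o)[:2]:
            m=r["pixels"]&(d>0); v,u=np.nonzero(m)
            if len(u)==0: continue
            w=world(n,np.c_[u,v],d[v,u])
            print(n,o,round(r["confidence"],2),len(u),[u.min(),u.max(),v.min(),v.max()],np.median(w,0).round(3),np.percentile(w,2,0).round(3),np.percentile(w,98,0).round(3))
    print(n,cal(n)[2].round(3).tolist(),cal(n)[3].round(3))
s=robot.observe();print(s)
E
```

```text
pics
scene mark_tip 0.57 272 [np.int64(209), np.int64(239), np.int64(149), np.int64(164)] [ 0.63  -0.186  0.168] [ 0.617 -0.221  0.148] [ 0.657 -0.174  0.176]
scene lip_end 0.58 8832 [np.int64(234), np.int64(366), np.int64(103), np.int64(223)] [ 0.535 -0.323  0.093] [ 0.453 -0.463  0.021] [ 0.612 -0.203  0.151]
scene lip_end 0.58 29332 [np.int64(182), np.int64(390), np.int64(19), np.int64(281)] [ 0.576 -0.323  0.149] [ 0.404 -0.522  0.005] [ 0.701 -0.134  0.298]
scene window 0.58 8791 [np.int64(234), np.int64(366), np.int64(103), np.int64(224)] [ 0.536 -0.323  0.093] [ 0.453 -0.462  0.021] [ 0.612 -0.203  0.151]
scene pack_left 0.91 1994 [np.int64(270), np.int64(338), np.int64(200), np.int64(250)] [ 0.469 -0.22   0.032] [ 0.419 -0.284  0.02 ] [ 0.521 -0.162  0.036]
scene pack_left 0.27 686 [np.int64(216), np.int64(239), np.int64(218), np.int64(260)] [ 0.568 -0.101  0.06 ] [ 0.551 -0.123  0.006] [ 0.59  -0.084  0.087]
scene jigger 0.94 760 [np.int64(216), np.int64(240), np.int64(217), np.int64(261)] [ 0.568 -0.101  0.06 ] [ 0.551 -0.124  0.004] [ 0.59  -0.084  0.088]
scene tasting_cup
[... 1537 characters left out ...]
228  0.497  1.063]
{'time_s': 0.9, 'joint_positions': array([-1.42480312e+00,  2.58576239e-01,  1.53496875e+00,  2.02017006e-06,
        1.34801069e+00, -2.02785587e-01]), 'qd': array([-0.00012756, -0.00078132,  0.00021244, -0.00100506, -0.00045296,
       -0.00067582]), 'joint_efforts': array([-8.84234905e-04, -4.45910096e+01, -2.90895170e+01, -3.34279739e-04,
        7.22522618e-04,  8.00803690e-06]), 'tcp_pos': array([ 0.18799532, -0.51689043,  0.2313351 ]), 'ee_rot': array([3.09390674e+00, 5.45080667e-01, 1.44471855e-06]), 'wrist_force': array([-0.35896567, -0.1789905 ,  0.6782303 ]), 'torque': array([0.00691265, 0.03396654, 0.01764681]), 'finger_force': 0.0, 'width': 0.9986298901502629}
```

Run:
```python
from h import *
a=cv2.imread("pics/scene0.png")[0:320,150:430];b=cv2.imread("pics/top0.png")[40:320,180:500]
cv2.imwrite("pics/v1.png",cv2.resize(a,None,fx=1.87,fy=1.87,interpolation=2));cv2.imwrite("pics/v2.png",cv2.resize(b,None,fx=2.1,fy=2.1,interpolation=2))
for n in("scene","top"):
    d=np.load(n+"_d.npy"); v,u=np.mgrid[0:420,0:560].reshape(2,-1); k=d[v,u]>0; v,u=v[k],u[k]
    w=world(n,np.c_[u,v],d[v,u]); np.savez(n+"_w.npz",w=w,u=u,v=v)
    t=w[(w[:,2]>.285)&(w[:,0]>.4)&(w[:,0]<.85)&(abs(w[:,1]+.33)<.3)]
    print(n,"case top",len(t),cv2.minAreaRect((t[:,:2]*1000).astype(np.float32)),np.median(t[:,2]))
    s=w[(abs(w[:,1]+.33)<.1)&(w[:,2]>.16)&(w[:,2]<.28)&(w[:,0]>.4)&(w[:,0]<.8)]
    c=s.mean(0);print("glass plane",len(s),c.round(3),np.linalg.svd(s-c,full_matrices=False)[2][2].round(3))
for r in robot.outline_of("top","tray")[:1]:
    m=r["pixels"]; v,u=np.nonzero(m); w=world("top",np.c_[u,v],np.load("top_d.npy")[v,u])
    w=w[(w[:,2]>.025)&(w[:,2]<.045)];print("tray",cv2.minAreaRect((w[:,:2]*1000).astype(np.float32)))
```

```text
scene case top 14736 ((668.5250244140625, -362.13848876953125), (572.2893676757812, 91.99290466308594), 59.947265625) 0.3372254810284692
glass plane 7806 [ 0.661 -0.321  0.223] [ 0.571 -0.511 -0.643]
top case top 38277 ((696.5587158203125, -347.7581787109375), (617.5817260742188, 176.34518432617188), 74.25700378417969) 0.4268259284159288
glass plane 7680 [ 0.666 -0.329  0.223] [ 0.454 -0.338 -0.825]
tray ((439.3077087402344, -290.68017578125), (284.618408203125, 99.07014465332031), 64.87268829345703)
```

View pics/v1.png

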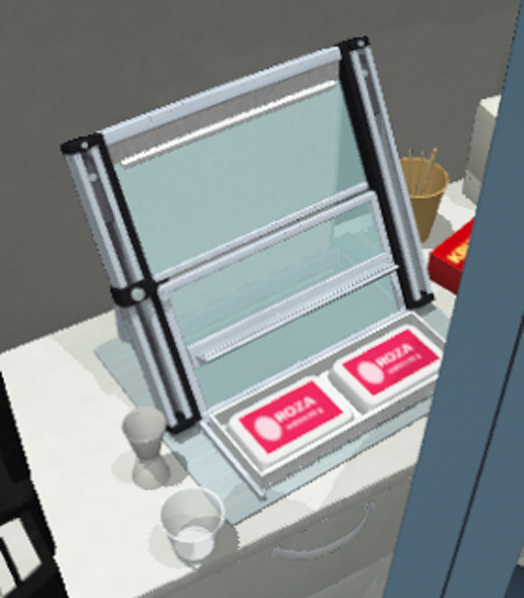

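View pics/v2.png

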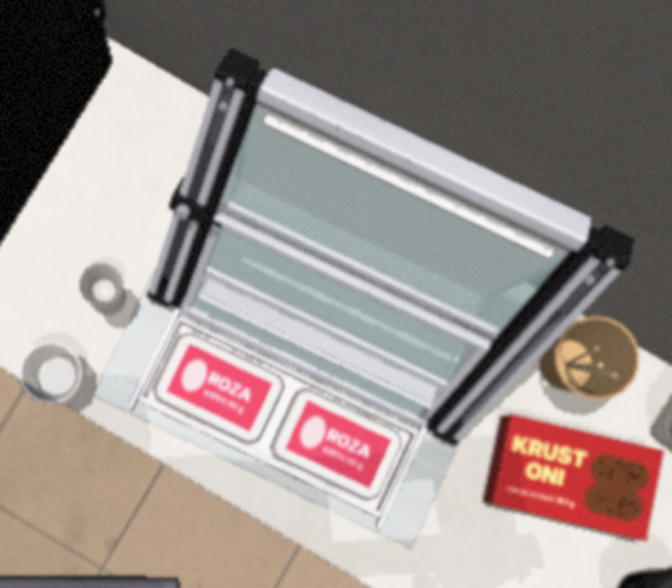

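v1/v2: the case is yawed about −25°, with the pointer clamp on the left channel (v1 140,293; v2 190,200). The lip bar runs from (200,355) to (395,270) in v1. The tray, with two packs, stands in front; the jigger and cup are to the left.

Run:
```python
from h import *
a=np.radians(-25.1); ex=np.array([np.cos(a),np.sin(a),0]); ey=np.array([-np.sin(a),np.cos(a),0]); T=np.array([.4393,-.2907,0])
for n in("scene","top"):
    w=np.load(n+"_w.npz")["w"]; q=np.c_[(w-T)@ex,(w-T)@ey,w[:,2]]
    # rails front: y 150..190 each side
    for lo,hi in((.15,.19),(-.19,-.15)):
        k=(q[:,1]>lo)&(q[:,1]<hi)&(q[:,0]>-.0)&(q[:,0]<.26)&(q[:,2]>.03)&(q[:,2]<.29); s=q[k]; o=s[:,0]-s[:,2]*np.tan(np.pi/6)
        print(n,"side",lo,len(s),np.percentile(o,[2,10,25,50,75,90]).round(4))
    k=(abs(q[:,1])<.12)&(q[:,2]>.04)&(q[:,2]<.29)&(q[:,0]>0)&(q[:,0]<.3); s=q[k]; o=s[:,0]*np.cos(np.pi/6)-s[:,2]*.5; tr=s[:,0]*.5+s[:,2]*.866
    for lo in np.arange(.06,.36,.01):
        m=(tr>=lo)&(tr<lo+.01); 
        if m.sum()>5: print(round(lo,3),m.sum(),np.percentile(o[m],[3,25,50,75,97]).round(4))
    k=(q[:,2]>-.0)&(q[:,2]<.012)&(abs(q[:,1])<.14)&(q[:,0]<-.04)&(q[:,0]>-.12);s=q[k]
    print("deck z",np.histogram(s[:,0],bins=np.arange(-.12,-.03,.01),weights=s[:,2])[0]/np.maximum(1,np.histogram(s[:,0],bins=np.arange(-.12,-.03,.01))[0]))
    t=q[(q[:,2]>.27)&(q[:,2]<.32)&(q[:,0]>.1)&(q[:,0]<.3)&(abs(q[:,1])<.2)]; h=t[t[:,2]>.296]
    print("top bar",len(h),np.percentile(h,[2,98],axis=0).round(3))
    r=[x for x in robot.outline_of(n,"mark_tip")][0]; m=r["pixels"]; v,u=np.nonzero(m); d=np.load(n+"_d.npy")[v,u]; p=world(n,np.c_[u,v],d);p=np.c_[(p-T)@ex,(p-T)@ey,p[:,2]]
    up=p[:,0]*.5+p[:,2]*.866
    for lo in np.arange(.12,.2,.008):
        m=(p[:,1]>=lo)&(p[:,1]<lo+.008)
        if m.sum()>2: print("mark y",lo.round(3),m.sum(),"up",np.percentile(up[m],[5,50,95]).round(4),"out",np.median(p[m,0]*.866-p[m,2]*.5).round(4))
```

```text
scene side 0.15 3249 [0.0304 0.0395 0.042  0.0452 0.0623 0.0738]
scene side -0.19 1925 [0.0389 0.0408 0.0425 0.0449 0.0508 0.0641]
0.07 310 [0.0428 0.0452 0.0465 0.0478 0.0496]
0.08 435 [0.0431 0.0454 0.0465 0.0477 0.0497]
0.09 445 [0.0431 0.0453 0.0467 0.0478 0.0499]
0.1 45 [0.0429 0.0443 0.0454 0.0467 0.0482]
0.11 579 [0.0116 0.0148 0.0182 0.026  0.0419]
0.12 753 [0.0184 0.0341 0.0401 0.0423 0.0478]
0.13 482 [0.043  0.0451 0.0463 0.0476 0.0497]
0.14 461 [0.0431 0.0452 0.0464 0.0474 0.0497]
0.15 484 [0.0432 0.0452 0.0463 0.0475 0.05  ]
0.16 481 [0.0432 0.0452 0.0463 0.0475 0.0498]
0.17 623 [0.0437 0.0455 0.047  0.0497 0.1551]
0.18 490 [0.0431 0.0453 0.0464 0.0476 0.0495]
0.19 447 [0.0402 0.0427 0.0439 0.0452 0.0472]
0.2 514 [0.0415 0.0461 0.0561 0.0583 0.0605]
0.21 532 [0.0553 0.0586 0.0601 0.0614 0.0638]
0.22 487 [0.0572 0.0595 0.0606 0.0618 0.0638]
0.23 507 [0.0569 0.0591 0.0605 0.0618 0.0643]
0.24 501 [0.0571 0.0593 0.0605 0.0617 0.0638]
0.25 499 [0.0571 0.0592 0.0604 0.0615 0.0641]
0.26 517 [0.0571 0.0592 0.0605 0.0616 0.0636]
0.27 516 [0.0566 0.059  0.0602 0.0615 0.0636]
0.28 5
[... 2038 characters left out ...]
.0497 0.1277 0.1331 0.1378 0.1426]
0.33 1312 [0.0468 0.0494 0.0533 0.0618 0.1335]
0.34 483 [0.0537 0.0574 0.1134 0.1218 0.1301]
0.35 380 [0.0414 0.1056 0.1119 0.1176 0.1247]
deck z [0.0017854  0.00151002 0.00150851 0.00164871 0.00144163 0.00474168
 0.00596512 0.007949  ]
top bar 3384 [[ 0.215 -0.184  0.296]
 [ 0.29   0.183  0.319]]
mark y 0.136 9 up [0.2091 0.212  0.2147] out 0.029
mark y 0.144 15 up [0.196  0.2119 0.2159] out 0.0294
mark y 0.152 33 up [0.2027 0.2141 0.2201] out 0.0295
mark y 0.16 37 up [0.2024 0.2144 0.2214] out 0.0294
mark y 0.168 42 up [0.2053 0.2159 0.2211] out 0.026
mark y 0.176 33 up [0.2045 0.2156 0.2207] out 0.0292
mark y 0.184 35 up [0.2045 0.218  0.2217] out 0.0311
```

Emit:
{"name": "carry_out", "arguments": {"increments": [[1,0,0,0,9.02],[1,0,0,0,9.02],[1,0,0,0,9.02],[1,0,0,0,9.02],[1,0,0,0,9.02],[1,20,-39,0,0],[1,20,-39,0,0],[1,20,-39,0,0],[1,20,-39,0,0],[1,20,-39,0,0],[1,20,-39,0,0],[1,20,-39,0,0],[1,20,-39,0,0],[1,0,0,0,0],[1,0,0,0,0]], "squeeze": 20}}

```text
time_s: 2.92
tcp_pos: [0.465, -0.3024, 0.2312]
ee_rot: [3.066, -0.682, -0.001]
wrist_force: [0.6, -0.2, -0.3]
width: 0.002
finger_force: 0.0
```

```bash
cat >> h.py <<'E'
a=np.radians(-25.1); ex=np.array([np.cos(a),np.sin(a),0]); ey=np.array([-np.sin(a),np.cos(a),0]); T=np.array([.4393,-.2907,0])
def loc(w): w=np.atleast_2d(w); return np.c_[(w-T)@ex,(w-T)@ey,w[:,2]]
def uo(q): return np.c_[q[:,0]*.5+q[:,2]*.866,q[:,0]*.866-q[:,2]*.5]
def st():
    s=robot.observe(); R=cv2.Rodrigues(s["ee_rot"])[0]
    print("t",s["time_s"],"loc",(loc(s["tcp_pos"])[0]*1000).round(1),"tool x yaw",np.degrees(np.arctan2(R[1,0],R[0,0])).round(1),"F case",np.round([s["wrist_force"]@ex,s["wrist_force"]@ey,s["wrist_force"][2]],1),"w",round(s["width"],3))
E
python3 - <<'E'
from h import *
st()
for n in("scene","top"):
    w=loc(np.load(n+"_w.npz")["w"]); w=w[(abs(w[:,1])<.12)&(w[:,0]>0)&(w[:,0]<.2)]; k=uo(w)
    k=k[(k[:,1]>0)&(k[:,1]<.035)&(k[:,0]>.08)&(k[:,0]<.15)]
    for lo in np.arange(0.008,.036,.004):
        m=(k[:,1]>=lo)&(k[:,1]<lo+.004)
        if m.sum()>3: print(n,"o",lo.round(3),m.sum(),np.percentile(k[m,0],[5,50,95]).round(4))
E
```

```text
t 2.925 loc [ 28.2   0.3 231.2] tool x yaw -25.1 F case [ 0.7  0.1 -0.3] w 0.002
scene o 0.008 30 [0.1154 0.1176 0.1196]
scene o 0.012 184 [0.114  0.1171 0.1197]
scene o 0.016 182 [0.1118 0.1184 0.1213]
scene o 0.02 111 [0.1168 0.1197 0.1219]
scene o 0.024 69 [0.119  0.1202 0.1222]
scene o 0.028 77 [0.119  0.1202 0.1221]
scene o 0.032 48 [0.1189 0.1201 0.122 ]
top o 0.008 9 [0.1182 0.1194 0.1208]
top o 0.012 195 [0.1137 0.1172 0.12  ]
top o 0.016 223 [0.1151 0.1184 0.1216]
top o 0.02 192 [0.1159 0.1194 0.1222]
top o 0.024 168 [0.1176 0.1198 0.1218]
top o 0.028 166 [0.1175 0.1199 0.1224]
top o 0.032 115 [0.1174 0.1197 0.122 ]
```

Emit:
{"name": "carry_out", "arguments": {"increments": [[1,0,0,40,0],[1,0,0,40,0],[1,0,0,40,0],[1,0,0,39,0],[1,10,0,0,0],[1,10,0,0,0],[1,3,0,0,0],[1,2,0,0,0],[1,0,0,0,0]]}}

```text
time_s: 4.05
tcp_pos: [0.4882, -0.313, 0.073]
ee_rot: [3.066, -0.682, 0.001]
wrist_force: [-0.3, 0.1, -0.0]
width: 0.001
finger_force: 0.0
```

Run:
```python
from h import *
st()
p,d=robot.snapshot("scene"); cv2.imwrite("pics/s1.png",cv2.resize(p[60:300,150:430],None,fx=2.4,fy=2.4,interpolation=2))
```

```text
t 4.05 loc [53.8  0.5 73. ] tool x yaw -25.1 F case [-0.4 -0.1 -0. ] w 0.001
```

View pics/s1.png

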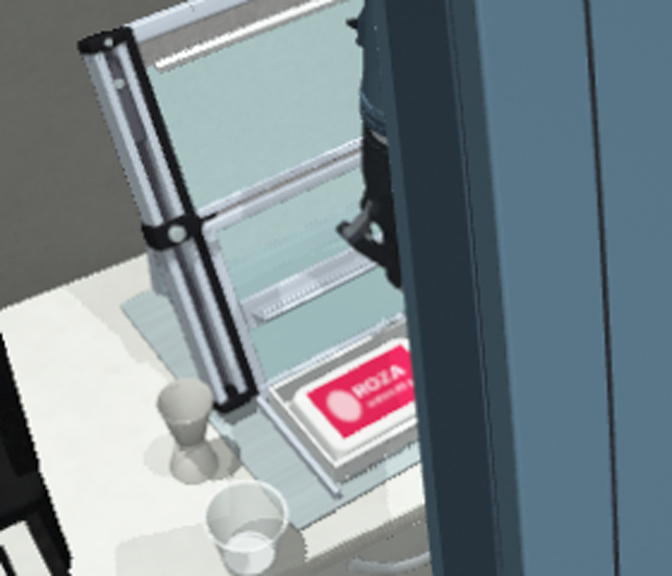

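s1 shows the fingers (395,280) close before the lip, partly hidden by the blue foreground column. Next I approach in small steps until they touch.

Emit:
{"name": "carry_out", "arguments": {"increments": [[1,2,0,0,0],[1,1,0,0,0],[1,1,0,0,0],[1,1,0,0,0],[1,0,0,0,0]]}}

```text
time_s: 4.72
tcp_pos: [0.4919, -0.3147, 0.0722]
ee_rot: [-3.066, 0.683, 0.002]
wrist_force: [-3.1, 0.9, 2.0]
width: -0.002
finger_force: 1.4
```

```bash
python3 -c "
from h import *
st()"
```

```text
t 4.725 loc [57.9  0.6 72.2] tool x yaw -25.1 F case [-3.2 -0.5  2. ] w -0.002
```

Emit:
{"name": "carry_out", "arguments": {"increments": [[1,1,0,-3,0],[1,2,0,-4,0],[1,2,0,-3.5,0],[1,2,0,-3.5,0],[1,0,0,0,0]]}}

```text
time_s: 5.35
tcp_pos: [0.4991, -0.3179, 0.087]
ee_rot: [3.066, -0.683, 0.001]
wrist_force: [-4.2, 3.3, 2.8]
width: -0.002
finger_force: 2.4
```

```bash
python3 -c "
from h import *
st()"
```

```text
t 5.35 loc [65.7  0.7 87. ] tool x yaw -25.1 F case [-5.2  1.2  2.8] w -0.002
```

Emit:
{"name": "carry_out", "arguments": {"increments": [[1,2,0,-3.8,0],[1,2,0,-3.8,0],[1,2,0,-3.8,0],[1,2,0,-3.8,0],[1,2,0,-3.6,0],[1,2,0,-3.6,0],[1,2,0,-3.6,0],[1,2,0,-3.6,0],[1,0,0,0,0]]}}

```text
time_s: 6.48
tcp_pos: [0.5138, -0.3252, 0.1166]
ee_rot: [3.066, -0.683, 0.002]
wrist_force: [-1.3, 1.7, 1.8]
width: -0.0
finger_force: 1.2
```

```bash
cat >> h.py <<'E'
def lip():
    for n in("scene","top"):
        p,d=robot.snapshot(n); v,u=np.nonzero(d>0); q=loc(world(n,np.c_[u,v],d[v,u]))
        for y0,y1 in((.05,.12),(-.12,-.05)):
            k=uo(q[(q[:,1]>y0)&(q[:,1]<y1)&(q[:,0]<.25)]); k=k[(k[:,1]>.018)&(k[:,1]<.034)&(k[:,0]>.1)&(k[:,0]<.25)]
            if len(k)>20: print(n,y0,"lip top up",len(k),np.percentile(k[:,0],[5,50,95]).round(4))
E
python3 -c "
from h import *
st();lip()"
```

```text
t 6.475 loc [ 82.1   0.3 116.6] tool x yaw -25.1 F case [-1.9  1.   1.8] w -0.0
scene 0.05 lip top up 115 [0.16   0.1681 0.169 ]
top 0.05 lip top up 95 [0.1665 0.1692 0.1719]
```

Emit:
{"name": "carry_out", "arguments": {"increments": [[1,2,0,-3.6,0],[1,2,0,-3.6,0],[1,2,0,-3.6,0],[1,2,0,-3.6,0],[1,2,0,-3.6,0],[1,2,0,-3.6,0],[1,2,0,-3.6,0],[1,2,0,-3.6,0],[1,2,0,-3.5,0],[1,1.5,0,-3,0],[1,1,0,-2,0],[1,0,0,0,0],[1,0,0,0,0]]}}

```text
time_s: 8.2
tcp_pos: [0.5322, -0.3336, 0.1536]
ee_rot: [3.066, -0.683, 0.002]
wrist_force: [-1.0, 0.4, 0.8]
width: -0.002
finger_force: 0.8
```

Run:
```python
from h import *
st();lip()
p,d=robot.snapshot("scene"); cv2.imwrite("pics/s2.png",cv2.resize(p[80:260,180:360],None,fx=3.2,fy=3.2,interpolation=2))
```

```text
t 8.2 loc [102.3   0.5 153.6] tool x yaw -25.1 F case [-1.1 -0.1  0.8] w -0.002
scene 0.05 lip top up 113 [0.2008 0.2087 0.2097]
top 0.05 lip top up 84 [0.2061 0.2096 0.2121]
```

View pics/s2.png

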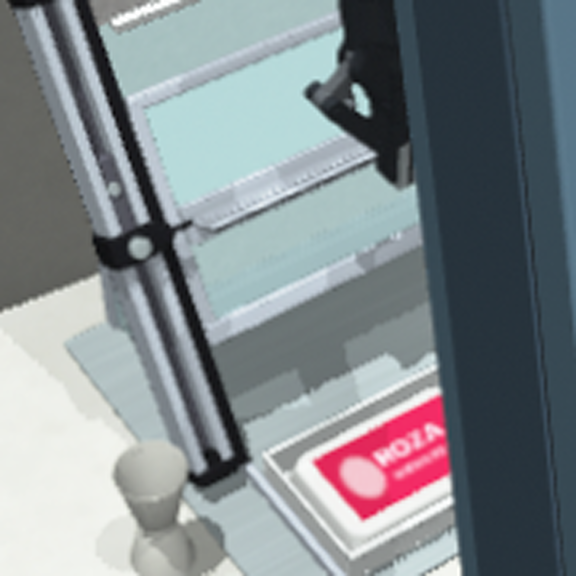

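s2: the lip's left end (200,222) is slightly below the line of the pointer (185,225). The depth reading gives about 6 mm still to go.

Emit:
{"name": "carry_out", "arguments": {"increments": [[1,1,0,-2,0],[1,1,0,-2,0],[1,1,0,-1.7,0],[1,0.4,0,-0.5,0],[1,0,0,0,0],[1,0,0,0,0]]}}

```text
time_s: 9.1
tcp_pos: [0.5348, -0.3349, 0.1595]
ee_rot: [-3.066, 0.683, 0.0]
wrist_force: [-3.5, 1.7, 0.6]
width: -0.0
finger_force: 1.9
```

Run:
```python
from h import *
st();lip()
for n in("scene","top"):
    _,d=robot.snapshot(n); v,u=np.nonzero(d>0); q=loc(world(n,np.c_[u,v],d[v,u])); k=uo(q)
    # blade + lip end profile along y at the lip's outer zone
    for lo in np.arange(.1,.162,.006):
        m=(q[:,1]>=lo)&(q[:,1]<lo+.006)&(k[:,1]>.01)&(k[:,1]<.036)&(k[:,0]>.18)&(k[:,0]<.24)
        if m.sum()>3: print(n,"y",lo.round(3),m.sum(),np.percentile(k[m,0],[5,50,95]).round(4),np.median(k[m,1]).round(3))
```

```text
t 9.1 loc [105.2   0.5 159.5] tool x yaw -25.1 F case [-3.9  0.1  0.6] w -0.0
scene 0.05 lip top up 113 [0.2063 0.2143 0.2154]
top 0.05 lip top up 81 [0.2124 0.215  0.2173]
scene y 0.1 19 [0.2069 0.2124 0.2157] 0.019
scene y 0.106 20 [0.2071 0.2133 0.2151] 0.019
scene y 0.112 18 [0.2075 0.2135 0.215 ] 0.018
scene y 0.118 23 [0.2083 0.2129 0.2151] 0.018
scene y 0.124 22 [0.2063 0.2125 0.2149] 0.02
scene y 0.13 11 [0.2094 0.2112 0.2128] 0.026
scene y 0.136 7 [0.2079 0.2099 0.212 ] 0.027
scene y 0.142 6 [0.2084 0.2097 0.2114] 0.029
scene y 0.148 22 [0.2059 0.2133 0.235 ] 0.031
scene y 0.154 38 [0.2009 0.2137 0.2299] 0.029
scene y 0.16 61 [0.1821 0.2126 0.234 ] 0.032
top y 0.1 30 [0.2113 0.215  0.2166] 0.024
top y 0.106 28 [0.2122 0.2148 0.2167] 0.023
top y 0.112 31 [0.2111 0.2139 0.2172] 0.022
top y 0.118 31 [0.2117 0.2148 0.2173] 0.022
top y 0.124 29 [0.212  0.2139 0.2164] 0.024
top y 0.136 7 [0.2084 0.211  0.2144] 0.03
top y 0.142 7 [0.2093 0.2116 0.2136] 0.029
top y 0.148 12 [0.2074 0.2131 0.2166] 0.029
top y 0.154 27 [0.2019 0.2145 0.2215] 0.03
top y 0.16 29 [0.2022 0.2145 0.2219] 0.03
```

Emit:
{"name": "carry_out", "arguments": {"increments": [[1,-5,0,0,0],[1,-35,0,0,0],[1,-40,0,0,0],[1,-40,0,0,0],[0,-40,0,0,0],[0,0,0,0,-10],[0,0,0,0,-10],[0,0,0,0,-10],[0,0,0,0,-10],[0,0,0,0,-10],[0,0,0,0,-10],[0,0,0,0,-10],[0,0,0,0,-10],[0,0,0,0,-10],[0,0,-35,0,0],[0,0,-35,0,0],[0,0,0,40,0],[0,0,0,40,0],[0,0,0,30,0],[0,0,0,0,0]]}}

```text
time_s: 11.8
tcp_pos: [0.3261, -0.2367, 0.0484]
ee_rot: [-2.65, -1.684, 0.0]
wrist_force: [0.9, -0.1, 0.4]
width: 0.999
finger_force: 0.0
```

Run:
```python
from h import *
st();lip()
p,d=robot.snapshot("top"); cv2.imwrite("pics/t2.png",cv2.resize(p[100:350,180:480],None,fx=2.2,fy=2.2,interpolation=2))
v,u=np.nonzero(d>0); q=loc(world("top",np.c_[u,v],d[v,u]))
k=(abs(q[:,1])<.012)&(q[:,2]>.05)&(q[:,2]<.2)&(q[:,0]>-.11)&(q[:,0]<0)
print("finger front",np.sort(q[k,0])[-5:],len(q[k]))
```

```text
t 11.8 loc [-125.4    0.9   48.4] tool x yaw 64.9 F case [0.8 0.3 0.4] w 0.999
scene 0.05 lip top up 105 [0.208  0.2144 0.2153]
scene -0.12 lip top up 88 [0.2114 0.2146 0.2161]
top 0.05 lip top up 241 [0.212  0.215  0.2179]
top -0.12 lip top up 234 [0.2124 0.215  0.2172]
finger front [-0.05051642 -0.05036583 -0.05033896 -0.05025662 -0.05025339] 94
```

View pics/t2.png

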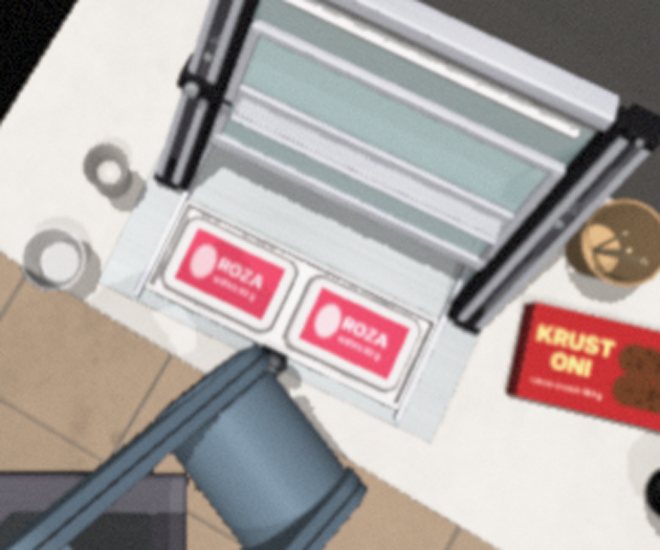

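t2: the window is still level. The tray is at (295,300), and the tip of a finger pokes out at (272,360), just before the tray's front wall. I need the finger's profile by height.

Run:
```python
from h import *
st()
for n in("top","scene"):
    p,d=robot.snapshot(n)
    v,u=np.nonzero(d>0); q=loc(world(n,np.c_[u,v],d[v,u])); q=q[(abs(q[:,1])<.03)&(q[:,0]>-.13)&(q[:,0]<-.03)]
    for z in np.arange(.04,.26,.01):
        m=(q[:,2]>=z)&(q[:,2]<z+.01)
        if m.sum()>3: print(n,z.round(3),m.sum(),"xmax",np.percentile(q[m,0],97).round(4),"y",q[m,1].min().round(3),q[m,1].max().round(3))
```

```text
t 11.95 loc [-1.233e+02 -1.000e-01  5.070e+01] tool x yaw 64.9 F case [ 0.6 -0.4 -0.6] w 1.0
top 0.11 4 xmax -0.0503 y -0.011 0.005
top 0.12 8 xmax -0.0503 y -0.009 0.013
top 0.13 6 xmax -0.0518 y -0.011 0.013
top 0.14 8 xmax -0.0528 y -0.01 0.012
top 0.15 12 xmax -0.0544 y -0.01 0.013
top 0.16 52 xmax -0.0556 y -0.012 0.01
top 0.17 7 xmax -0.0578 y -0.009 0.012
scene 0.11 16 xmax -0.0491 y 0.011 0.016
scene 0.12 13 xmax -0.0505 y 0.013 0.015
scene 0.13 12 xmax -0.0523 y 0.013 0.016
scene 0.14 9 xmax -0.0553 y 0.012 0.015
scene 0.15 4 xmax -0.0561 y 0.013 0.014
```

Emit:
{"name": "carry_out", "arguments": {"increments": [[0,16,0,0,0],[0,16,0,0,0],[0,0,0,0,9],[0,0,0,0,9],[0,0,0,0,9],[0,0,0,0,9],[0,0,0,0,9],[0,0,0,20,0],[0,0,0,20,0],[0,0,0,5,0],[0,0,0,3,0],[0,0,0,0,0],[0,0,0,0,0]]}}

```text
time_s: 13.68
tcp_pos: [0.3406, -0.2086, 0.0019]
ee_rot: [3.094, 0.542, 0.001]
wrist_force: [-0.0, 0.4, 0.6]
width: 0.999
finger_force: 0.0
```

Run:
```python
from h import *
st()
_,d=robot.snapshot("top"); v,u=np.nonzero(d>0); q=loc(world("top",np.c_[u,v],d[v,u])); q=q[(q[:,1]>-.07)&(q[:,1]<.1)&(q[:,0]>-.13)&(q[:,0]<-.03)]
for z in np.arange(.05,.16,.01):
    m=(q[:,2]>=z)&(q[:,2]<z+.01)
    if m.sum()>3: i=q[m][:,0].argmax(); print(z.round(3),m.sum(),"xmax",np.percentile(q[m,0],95).round(4),q[m][i].round(3))
```

```text
t 13.675 loc [-124.2   32.5    1.9] tool x yaw 19.9 F case [-0.2  0.4  0.6] w 0.999
0.06 24 xmax -0.0677 [-0.067 -0.007  0.068]
0.07 14 xmax -0.0655 [-0.065 -0.01   0.077]
0.08 4 xmax -0.0676 [-0.067 -0.01   0.087]
0.09 6 xmax -0.0687 [-0.069 -0.006  0.099]
0.1 17 xmax -0.0743 [-0.071 -0.011  0.107]
0.11 82 xmax -0.0723 [-0.068 -0.007  0.112]
0.12 15 xmax -0.0711 [-0.071 -0.005  0.12 ]
```

Emit:
{"name": "carry_out", "arguments": {"increments": [[0,0,0,2,0],[0,0,0,2,0],[0,0,0,2,0],[0,0,0,0,0]]}}

```text
time_s: 14.22
tcp_pos: [0.3401, -0.2082, -0.0048]
ee_rot: [-3.094, -0.542, 0.0]
wrist_force: [-0.5, 0.3, -0.0]
width: 1.0
finger_force: 0.0
```

Emit:
{"name": "carry_out", "arguments": {"increments": [[0,0,0,-7,0],[0,7,7,0,0],[0,7,7,0,0],[0,4,4,0,0],[0,3,3,0,0],[0,3,3,0,0],[0,5,5,0,0],[0,5,5,0,0],[0,0,0,0,0]]}}

```text
time_s: 15.35
tcp_pos: [0.383, -0.2279, 0.0021]
ee_rot: [-3.092, -0.542, 0.002]
wrist_force: [-2.5, 2.4, 0.7]
width: 1.0
finger_force: 1.5
```

```bash
cat >> h.py <<'E'
def tray():
    for n in("top","scene"):
        _,d=robot.snapshot(n)
        for o in("pack_left","tray"):
            for r in robot.outline_of(n,o)[:2]:
                m=r["pixels"]&(d>0); v,u=np.nonzero(m); q=loc(world(n,np.c_[u,v],d[v,u]))
                q=q[(q[:,2]>.02)&(q[:,2]<.045)]
                if len(q)>30: print(n,o,round(r["confidence"],2),len(q),np.percentile(q,3,0).round(4),np.percentile(q,97,0).round(4))
E
python3 -c "
from h import *
st();tray()"
```

```text
t 15.35 loc [-77.6  33.    2.1] tool x yaw 19.9 F case [-3.3  1.1  0.7] w 1.0
top pack_left 0.94 1586 [-0.0194  0.0113  0.0235] [0.0512 0.1287 0.0349]
top tray 0.9 529 [-0.0344 -0.1409  0.0212] [0.063  0.1419 0.0376]
scene pack_left 0.85 1851 [-0.0231  0.0172  0.025 ] [0.0496 0.1324 0.0351]
scene tray 0.75 840 [-0.0346 -0.0174  0.0206] [0.0639 0.1442 0.0371]
scene tray 0.72 372 [-0.0152  0.1483  0.0203] [0.2222 0.185  0.044 ]
```

Emit:
{"name": "carry_out", "arguments": {"increments": [[0,4,4,0,0],[0,7,7,0,0],[0,7,7,0,0],[0,7,7,0,0],[0,7,7,0,0],[0,7,7,0,0],[0,7,7,0,0],[0,7,7,0,0],[0,7,7,0,0],[0,6,6,0,0],[0,4,4,0,0],[0,2,2,0,0],[0,0,0,0,0]]}}

```text
time_s: 17.27
tcp_pos: [0.4763, -0.2722, 0.0025]
ee_rot: [3.094, 0.542, 0.001]
wrist_force: [-0.6, 0.5, -1.5]
width: 1.001
finger_force: 0.7
```

Run:
```python
from h import *
st();lip();tray()
p,d=robot.snapshot("scene"); cv2.imwrite("pics/s3.png",cv2.resize(p[80:300,180:400],None,fx=2.7,fy=2.7,interpolation=2))
```

```text
t 17.275 loc [25.7 32.5  2.5] tool x yaw 19.9 F case [-0.8  0.2 -1.5] w 1.001
scene 0.05 lip top up 102 [0.2066 0.2144 0.2154]
top 0.05 lip top up 230 [0.2121 0.2153 0.2175]
top -0.12 lip top up 241 [0.2125 0.2151 0.2178]
top pack_left 0.66 209 [0.0769 0.1043 0.0223] [0.1147 0.1322 0.0349]
top tray 0.69 128 [ 0.0666 -0.1413  0.0215] [0.1094 0.1425 0.0373]
scene pack_left 0.74 1464 [0.0786 0.0181 0.0274] [0.1497 0.1306 0.0354]
scene tray 0.95 296 [0.066  0.0314 0.0204] [0.0748 0.1427 0.0381]
```

View pics/s3.png

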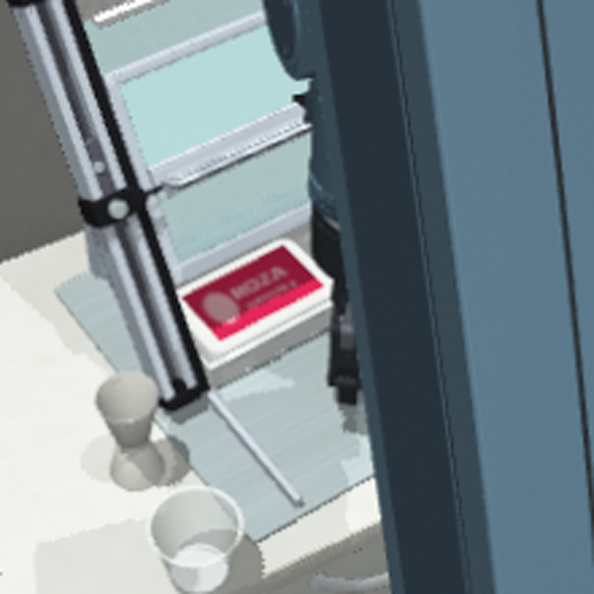

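s3: the tray's left pack (255,295) is under the window, the wrist is clear of the lip, and the pointer is level. About 24 mm remain.

Emit:
{"name": "carry_out", "arguments": {"increments": [[0,3,3,0,0],[0,3,3,0,0],[0,3,3,0,0],[0,2,2,0,0],[0,1,1,0,0],[0,1,1,0,0],[0,0,0,0,0]]}}

```text
time_s: 18.6
tcp_pos: [0.4917, -0.2792, 0.0025]
ee_rot: [-3.093, -0.542, 0.003]
wrist_force: [-4.3, 2.7, 3.3]
width: 1.002
finger_force: 2.9
```

Run:
```python
from h import *
st();lip();tray()
```

```text
t 18.6 loc [42.6 32.6  2.5] tool x yaw 19.9 F case [-5.   0.6  3.3] w 1.002
scene 0.05 lip top up 112 [0.207  0.2144 0.2154]
top 0.05 lip top up 95 [0.2123 0.2151 0.2176]
top -0.12 lip top up 242 [0.2122 0.215  0.2176]
top pack_left 0.53 87 [0.0923 0.1137 0.0223] [0.1156 0.1323 0.035 ]
top tray 0.7 135 [ 0.0826 -0.1414  0.0221] [0.1117 0.1422 0.038 ]
top tray 0.54 470 [ 0.0225 -0.183   0.0206] [0.1098 0.1809 0.0441]
scene pack_left 0.96 1133 [0.0952 0.0192 0.0276] [0.1521 0.1282 0.0353]
scene pack_left 0.27 270 [0.0823 0.0324 0.0207] [0.0945 0.1379 0.0375]
scene tray 0.68 254 [0.0822 0.0346 0.0206] [0.0894 0.1373 0.0375]
```

Emit:
{"name": "carry_out", "arguments": {"increments": [[0,1,1,0,0],[0,1,1,0,0],[0,1,1,0,0],[0,0,0,0,0]]}}

```text
time_s: 19.5
tcp_pos: [0.494, -0.2802, 0.0022]
ee_rot: [-3.091, -0.541, 0.007]
wrist_force: [-10.5, 3.9, 6.5]
width: 1.0
finger_force: 3.8
```

Run:
```python
from h import *
st();lip();tray()
```

```text
t 19.5 loc [45.1 32.8  2.2] tool x yaw 19.9 F case [-11.2  -0.9   6.5] w 1.0
scene 0.05 lip top up 110 [0.2114 0.2144 0.2153]
top 0.05 lip top up 88 [0.2123 0.2153 0.2173]
top -0.12 lip top up 242 [0.2122 0.2154 0.2174]
top tray 0.47 125 [ 0.0847 -0.1408  0.0262] [0.1114 0.1426 0.0384]
scene pack_left 0.79 1021 [0.0975 0.0222 0.0279] [0.1524 0.1274 0.0352]
```

Run:
```python
from h import *
for n in("top","scene"):
    W=np.load(n+"_w.npz"); q=loc(W["w"])
    # deck front edge from first pictures: step in z
    for y0,y1 in((-.18,-.1),(-.1,0),(0,.1),(.1,.18)):
        m=(q[:,1]>y0)&(q[:,1]<y1)&(q[:,0]>-.09)&(q[:,0]<-.05)&(abs(q[:,2])<.012)
        x,z=q[m,0],q[m,2]
        b=np.arange(-.09,-.049,.0025); i=np.digitize(x,b)
        print(n,y0,[(round(b[j-1]*1000,1),round(np.median(z[i==j])*1000,1)) for j in range(1,len(b)) if (i==j).sum()>4])
    p,d=robot.snapshot(n); v,u=np.nonzero(d>0); q=loc(world(n,np.c_[u,v],d[v,u]))
    m=(q[:,1]>.05)&(q[:,1]<.13)&(q[:,0]>.05)&(q[:,0]<.12)&(q[:,2]>.005)&(q[:,2]<.04); s=q[m]
    print(n,"tray front wall x at z12-30:",np.percentile(s[(s[:,2]>.012)&(s[:,2]<.031),0],[5,25,50,75]).round(4), "rim",np.percentile(s[s[:,2]>.032,0],[1,5,10]).round(4))
    m=(q[:,1]>-.13)&(q[:,1]<-.05)&(q[:,0]>.05)&(q[:,0]<.12)&(q[:,2]>.005)&(q[:,2]<.04); s=q[m]
    if m.sum()>20: print("right",np.percentile(s[(s[:,2]>.012)&(s[:,2]<.031),0],[5,25,50,75]).round(4), "rim",np.percentile(s[s[:,2]>.032,0],[1,5,10]).round(4))
    W0=q0=loc(W["w"]); m=(abs(abs(q0[:,1])-.09)<.04)&(q0[:,0]>-.07)&(q0[:,0]<-.03); s=q0[m]
    print("initial front: rim",np.percentile(s[s[:,2]>.032,0],[1,5,10]).round(4),"wall",np.percentile(s[(s[:,2]>.012)&(s[:,2]<.031),0],[5,25,50,75]).round(4))
```

```text
top -0.18 [(np.float64(-90.0), np.float64(-0.4)), (np.float64(-87.5), np.float64(-0.4)), (np.float64(-85.0), np.float64(-0.2)), (np.float64(-82.5), np.float64(-0.5)), (np.float64(-80.0), np.float64(0.5)), (np.float64(-77.5), np.float64(0.4)), (np.float64(-75.0), np.float64(0.1)), (np.float64(-72.5), np.float64(-0.6)), (np.float64(-70.0), np.float64(-0.1)), (np.float64(-67.5), np.float64(0.3)), (np.float64(-65.0), np.float64(5.8)), (np.float64(-62.5), np.float64(6.1)), (np.float64(-60.0), np.float64(6.3)), (np.float64(-57.5), np.float64(6.2)), (np.float64(-55.0), np.float64(6.4)), (np.float64(-52.5), np.float64(7.0))]
top -0.1 [(np.float64(-90.0), np.float64(-0.9)), (np.float64(-87.5), np.float64(-0.8)), (np.float64(-85.0), np.float64(0.3)), (np.float64(-82.5), np.float64(-0.1)), (np.float64(-80.0), np.float64(-0.4)), (np.float64(-77.5), np.float64(-0.7)), (np.float64(-75.0), np.float64(0.7)), (np.float64(-72.5), np.float64(0.1)), (np.float64(-70.0), np.float64(-0.5)), (np.float64(-67.5), np.float64(0.9)), (np.float64(-65.0), np.float64(6.0)), (np.float64(-62.5), np.float64(6.7)), (np
[... 2971 characters left out ...]
at64(-85.0), np.float64(0.5)), (np.float64(-82.5), np.float64(0.5)), (np.float64(-80.0), np.float64(1.0)), (np.float64(-77.5), np.float64(1.0)), (np.float64(-75.0), np.float64(0.8)), (np.float64(-72.5), np.float64(0.7)), (np.float64(-70.0), np.float64(0.6)), (np.float64(-67.5), np.float64(1.8)), (np.float64(-65.0), np.float64(5.3)), (np.float64(-62.5), np.float64(7.3)), (np.float64(-60.0), np.float64(7.4)), (np.float64(-57.5), np.float64(7.2)), (np.float64(-55.0), np.float64(7.2)), (np.float64(-52.5), np.float64(6.9))]
scene tray front wall x at z12-30: [0.0865 0.0877 0.0893 0.0995] rim [0.0845 0.0854 0.0864]
initial front: rim [-0.0503 -0.0496 -0.0492] wall [-0.0481 -0.047  -0.0457 -0.0367]
```

Run:
```python
from h import *
st(); s=robot.observe(); m=s["torque"]; print("moment case", (m@ex).round(3),(m@ey).round(3),m[2].round(3),"tcp",s["tcp_pos"].round(4))
```

```text
t 20.0 loc [45.1 32.8  2.2] tool x yaw 19.9 F case [-10.5  -0.7   6.7] w 1.0
moment case -0.345 1.087 -0.415 tcp [ 0.494  -0.2801  0.0022]
```

Emit:
{"name": "carry_out", "arguments": {"increments": [[0,-10,-10,0,0],[0,-11,-11,0,0],[0,12,-12,0,0],[0,12,-12,0,0],[0,0,0,2,6],[0,0,0,2,6],[0,8.4,5.5,0,0],[0,8.4,5.5,0,0],[0,4.2,2.7,0,0],[0,0,0,0,0],[0,0,0,0,0]]}}

```text
time_s: 21.38
tcp_pos: [0.5064, -0.2488, -0.0017]
ee_rot: [-3.134, -0.216, 0.001]
wrist_force: [0.2, 0.4, -0.1]
width: 1.001
finger_force: 0.0
```

```bash
cat >> h.py <<'E'
def fr():
    s=robot.observe(); m=s["torque"]; print("moment case",(m@ex).round(3),(m@ey).round(3),m[2].round(3))
    for n in("top","scene"):
        p,d=robot.snapshot(n); v,u=np.nonzero(d>0); q=loc(world(n,np.c_[u,v],d[v,u]))
        for y0 in (-.14,-.11,-.08,-.05,-.02,.01,.04,.07,.10):
            k=(q[:,1]>y0)&(q[:,1]<y0+.03)&(q[:,0]>.06)&(q[:,0]<.12)&(q[:,2]>.032)&(q[:,2]<.039)
            if k.sum()>5: print(n,y0,k.sum(),"rim front",np.percentile(q[k,0],[2,10]).round(4))
E
python3 -c "
from h import *
st();fr();lip()"
```

```text
t 21.375 loc [43.  66.4 -1.7] tool x yaw 7.9 F case [-0.   0.4 -0.1] w 1.001
moment case -0.023 0.031 0.044
top -0.14 52 rim front [0.0896 0.0901]
top -0.11 47 rim front [0.0886 0.0896]
top -0.08 51 rim front [0.0882 0.0888]
top -0.05 37 rim front [0.0877 0.0885]
scene 0.04 26 rim front [0.1011 0.1026]
scene 0.07 89 rim front [0.0854 0.0866]
scene 0.1 105 rim front [0.0842 0.0859]
scene 0.05 lip top up 96 [0.2066 0.2144 0.2155]
top 0.05 lip top up 120 [0.2129 0.2155 0.2175]
top -0.12 lip top up 250 [0.2119 0.215  0.2174]
```

Emit:
{"name": "carry_out", "arguments": {"increments": [[0,1.7,1.1,0,0],[0,1.7,1.1,0,0],[0,1.3,0.8,0,0],[0,1.3,0.8,0,0],[0,0.8,0.5,0,0],[0,0,0,0,0]]}}

```text
time_s: 22.32
tcp_pos: [0.514, -0.2523, -0.0016]
ee_rot: [-3.134, -0.216, 0.0]
wrist_force: [-0.4, -0.2, 0.8]
width: 1.001
finger_force: 0.0
```

```bash
python3 -c "
from h import *
st();fr();lip()"
```

```text
t 22.325 loc [51.4 66.5 -1.6] tool x yaw 7.9 F case [-0.3 -0.3  0.8] w 1.001
moment case -0.003 0.032 0.037
top -0.14 45 rim front [0.0897 0.0901]
top -0.11 42 rim front [0.0891 0.0896]
top -0.08 53 rim front [0.0886 0.0893]
top -0.05 45 rim front [0.0876 0.0883]
scene 0.04 16 rim front [0.1063 0.1112]
scene 0.07 83 rim front [0.087  0.0899]
scene 0.1 102 rim front [0.0835 0.0856]
scene 0.05 lip top up 90 [0.2114 0.2142 0.2155]
top -0.12 lip top up 245 [0.2123 0.2152 0.2176]
```

Emit:
{"name": "carry_out", "arguments": {"increments": [[0,0.9,0.6,0,0],[0,0.9,0.6,0,0],[0,0.9,0.6,0,0],[0,0,0,0,0]]}}

```text
time_s: 23.02
tcp_pos: [0.5153, -0.2527, -0.0018]
ee_rot: [-3.132, -0.215, 0.005]
wrist_force: [-6.8, 2.6, 5.3]
width: 1.001
finger_force: 3.4
```

```bash
python3 -c "
from h import *
st();fr();lip()"
```

```text
t 23.025 loc [52.7 66.6 -1.8] tool x yaw 7.9 F case [-7.2 -0.5  5.3] w 1.001
moment case -0.299 0.831 -0.315
top -0.14 42 rim front [0.0897 0.09  ]
top -0.11 41 rim front [0.0891 0.0893]
top -0.08 53 rim front [0.0883 0.0889]
top -0.05 48 rim front [0.0875 0.0887]
scene 0.04 12 rim front [0.1056 0.1103]
scene 0.07 73 rim front [0.0861 0.0917]
scene 0.1 94 rim front [0.0847 0.0861]
scene 0.05 lip top up 79 [0.2117 0.2147 0.2154]
top -0.12 lip top up 249 [0.2121 0.2152 0.2175]
```

Emit:
{"name": "carry_out", "arguments": {"increments": [[0,-6.7,-4.4,0,0],[0,0,0,0,8],[0,3.6,1.7,0,0],[0,2.7,1.3,0,0],[0,0.9,0.4,0,0],[0,0,0,0,0]]}}

```text
time_s: 23.98
tcp_pos: [0.517, -0.2537, -0.0017]
ee_rot: [3.142, -0.002, 0.0]
wrist_force: [-0.1, -1.2, -0.1]
width: 1.004
finger_force: 0.0
```

```bash
python3 -c "
from h import *
st();fr()"
```

```text
t 23.975 loc [54.6 66.5 -1.7] tool x yaw -0.1 F case [ 0.4 -1.1 -0.1] w 1.004
moment case 0.009 0.021 -0.028
top -0.14 40 rim front [0.09   0.0903]
top -0.11 50 rim front [0.0894 0.0903]
top -0.08 44 rim front [0.0886 0.0891]
top -0.05 45 rim front [0.0876 0.0883]
scene 0.04 7 rim front [0.1138 0.1144]
scene 0.07 44 rim front [0.101  0.1034]
scene 0.1 96 rim front [0.0851 0.0863]
```

Free of contact at 54.6. I'll continue in small steps.

Emit:
{"name": "carry_out", "arguments": {"increments": [[0,0.9,0.4,0,0],[0,0.9,0.4,0,0],[0,0.9,0.4,0,0],[0,0.9,0.4,0,0],[0,0,0,0,0]]}}

```text
time_s: 24.7
tcp_pos: [0.5202, -0.2551, -0.0017]
ee_rot: [-3.141, 0.003, 0.001]
wrist_force: [-1.1, 0.3, 0.4]
width: 0.997
finger_force: 0.7
```

```bash
python3 -c "
from h import *
st();fr()"
```

```text
t 24.7 loc [58.2 66.6 -1.7] tool x yaw -0.1 F case [-1.1 -0.2  0.4] w 0.997
moment case -0.059 0.176 -0.064
top -0.14 45 rim front [0.0899 0.0903]
top -0.11 49 rim front [0.0891 0.0897]
top -0.08 61 rim front [0.0884 0.0893]
top -0.05 42 rim front [0.0878 0.0885]
scene 0.07 41 rim front [0.0857 0.1039]
scene 0.1 91 rim front [0.0843 0.0858]
```

Emit:
{"name": "carry_out", "arguments": {"increments": [[0,0.9,0.4,0,0],[0,0.9,0.4,0,0],[0,0,0,0,0]]}}

```text
time_s: 25.18
tcp_pos: [0.5208, -0.2552, -0.0017]
ee_rot: [-3.14, 0.004, 0.004]
wrist_force: [-6.9, 2.5, 5.0]
width: 0.998
finger_force: 3.3
```

```bash
python3 -c "
from h import *
st();fr()"
```

```text
t 25.175 loc [58.8 66.7 -1.7] tool x yaw -0.1 F case [-7.3 -0.7  5. ] w 0.998
moment case -0.312 0.75 -0.274
top -0.14 39 rim front [0.0906 0.0912]
top -0.11 43 rim front [0.0896 0.0908]
top -0.08 47 rim front [0.0885 0.0897]
top -0.05 48 rim front [0.0882 0.0887]
scene 0.07 46 rim front [0.0863 0.1056]
scene 0.1 86 rim front [0.0852 0.0874]
```

Emit:
{"name": "carry_out", "arguments": {"increments": [[0,-5.4,-2.5,0,0],[0,0,0,0,10],[0,4,1,0,0],[0,3,0.8,0,0],[0,1,0.3,0,0],[0,1,0.3,0,0],[0,0,0,0,0]]}}

```text
time_s: 26.15
tcp_pos: [0.5253, -0.2575, -0.0016]
ee_rot: [-3.129, 0.276, 0.0]
wrist_force: [-1.0, 0.1, 1.2]
width: 0.997
finger_force: 0.0
```

```bash
python3 -c "
from h import *
st();fr()"
```

```text
t 26.15 loc [63.8 66.6 -1.6] tool x yaw -10.1 F case [-0.9 -0.3  1.2] w 0.997
moment case -0.043 -0.048 0.019
top -0.14 38 rim front [0.09   0.0906]
top -0.11 42 rim front [0.0895 0.0898]
top -0.08 52 rim front [0.089 0.09 ]
top -0.05 57 rim front [0.0883 0.0894]
scene 0.07 10 rim front [0.0859 0.0859]
scene 0.1 50 rim front [0.0862 0.0903]
```

Still free; more steps.

Emit:
{"name": "carry_out", "arguments": {"increments": [[0,1,0.3,0,0],[0,1,0.3,0,0],[0,1,0.3,0,0],[0,0,0,0,0]]}}

```text
time_s: 26.75
tcp_pos: [0.5275, -0.2585, -0.0017]
ee_rot: [-3.129, 0.277, 0.002]
wrist_force: [-3.5, 0.5, 3.1]
width: 1.001
finger_force: 1.8
```

```bash
python3 -c "
from h import *
st();fr()"
```

```text
t 26.75 loc [66.2 66.5 -1.7] tool x yaw -10.1 F case [-3.4 -1.1  3.1] w 1.001
moment case -0.179 0.476 -0.152
top -0.14 39 rim front [0.0898 0.0906]
top -0.11 48 rim front [0.0892 0.0898]
top -0.08 47 rim front [0.0886 0.0891]
top -0.05 49 rim front [0.0884 0.0891]
scene 0.07 15 rim front [0.0869 0.0871]
scene 0.1 46 rim front [0.0886 0.0978]
```

Emit:
{"name": "carry_out", "arguments": {"increments": [[0,-5.8,-1.6,0,0],[0,0,0,0,7.5],[0,0,0,0,7.5],[0,4,0,0,0],[0,4,0,0,0],[0,2,0,0,0],[0,1,0,0,0],[0,0,0,0,0]]}}

```text
time_s: 27.85
tcp_pos: [0.5326, -0.261, -0.0017]
ee_rot: [-3.067, 0.682, 0.0]
wrist_force: [0.5, -0.1, -0.0]
width: 1.001
finger_force: 0.0
```

```bash
python3 -c "
from h import *
st();fr()"
```

```text
t 27.85 loc [71.9 66.5 -1.7] tool x yaw -25.1 F case [ 0.5  0.1 -0. ] w 1.001
moment case 0.038 0.013 0.034
top -0.14 42 rim front [0.0898 0.0907]
top -0.11 43 rim front [0.0895 0.0903]
top -0.08 41 rim front [0.0889 0.0898]
top -0.05 55 rim front [0.088  0.0889]
scene 0.04 26 rim front [0.0863 0.087 ]
scene 0.07 11 rim front [0.0883 0.0981]
scene 0.1 23 rim front [0.0612 0.0616]
```

Emit:
{"name": "carry_out", "arguments": {"increments": [[0,1,0,0,0],[0,1,0,0,0],[0,1,0,0,0],[0,1,0,0,0],[0,0,0,0,0]]}}

```text
time_s: 28.58
tcp_pos: [0.5363, -0.2627, -0.0016]
ee_rot: [-3.066, 0.683, -0.0]
wrist_force: [-0.8, -0.2, 1.0]
width: 1.001
finger_force: 0.0
```

```bash
python3 -c "
from h import *
st();fr();lip()"
```

```text
t 28.575 loc [76.  66.5 -1.6] tool x yaw -25.1 F case [-0.6 -0.5  1. ] w 1.001
moment case 0.016 0.013 -0.006
top -0.14 37 rim front [0.0901 0.0908]
top -0.11 50 rim front [0.0894 0.0902]
top -0.08 46 rim front [0.0888 0.0896]
top -0.05 58 rim front [0.0882 0.089 ]
scene 0.04 27 rim front [0.0865 0.0871]
scene 0.07 27 rim front [0.085  0.0857]
scene 0.1 25 rim front [0.0644 0.0649]
scene 0.05 lip top up 98 [0.1008 0.2127 0.2152]
top -0.12 lip top up 241 [0.212  0.2152 0.2177]
```

Emit:
{"name": "carry_out", "arguments": {"increments": [[0,1,0,0,0],[0,1,0,0,0],[0,1,0,0,0],[0,1,0,0,0],[0,0,0,0,0]]}}

```text
time_s: 29.4
tcp_pos: [0.5399, -0.264, -0.0017]
ee_rot: [-3.066, 0.683, 0.0]
wrist_force: [-2.0, 3.3, 2.0]
width: 1.001
finger_force: 1.7
```

```bash
python3 -c "
from h import *
st();fr();lip()"
```

```text
t 29.4 loc [79.8 66.8 -1.7] tool x yaw -25.1 F case [-3.3  2.1  2. ] w 1.001
moment case 0.373 0.448 0.163
top -0.14 43 rim front [0.0889 0.0895]
top -0.11 50 rim front [0.0892 0.0896]
top -0.08 51 rim front [0.0891 0.09  ]
top -0.05 52 rim front [0.0893 0.0901]
top -0.02 7 rim front [0.0885 0.089 ]
scene 0.04 20 rim front [0.0874 0.0892]
scene 0.07 28 rim front [0.0881 0.0889]
scene 0.1 24 rim front [0.0684 0.0692]
scene 0.05 lip top up 111 [0.1015 0.138  0.2153]
top -0.12 lip top up 247 [0.2123 0.2153 0.2175]
```

Emit:
{"name": "carry_out", "arguments": {"increments": [[0,1,0,0,0],[0,1,0,0,0],[0,1,0,0,0],[0,0,0,0,0]]}}

```text
time_s: 30.1
tcp_pos: [0.5412, -0.2651, -0.0017]
ee_rot: [-3.065, 0.684, 0.005]
wrist_force: [-6.9, 4.7, 4.6]
width: 1.0
finger_force: 3.9
```

```bash
python3 -c "
from h import *
st();fr();lip()"
```

```text
t 30.1 loc [81.4 66.5 -1.7] tool x yaw -25.1 F case [-8.3  1.3  4.6] w 1.0
moment case 0.018 1.019 -0.232
top -0.14 42 rim front [0.0899 0.0906]
top -0.11 38 rim front [0.09   0.0911]
top -0.08 51 rim front [0.0899 0.0903]
top -0.05 52 rim front [0.0901 0.0906]
top -0.02 10 rim front [0.0896 0.0899]
scene 0.04 29 rim front [0.0898 0.0908]
scene 0.07 29 rim front [0.0898 0.0905]
scene 0.1 21 rim front [0.0703 0.0706]
scene 0.05 lip top up 118 [0.1011 0.14   0.2153]
top -0.12 lip top up 244 [0.2121 0.2149 0.2175]
```

Emit:
{"name": "carry_out", "arguments": {"increments": [[0,-5,0,0,0],[0,-20,0,0,0],[0,-35,0,0,0],[0,-40,0,0,0],[0,-40,0,0,0],[0,-40,0,0,0],[0,-40,0,0,0],[0,0,0,-40,0],[0,0,0,-40,0],[0,0,0,-40,0],[0,0,0,0,0]]}}

```text
time_s: 31.68
tcp_pos: [0.3461, -0.1751, 0.1217]
ee_rot: [3.061, -0.682, 0.014]
wrist_force: [-0.1, 0.1, -1.3]
width: 0.995
finger_force: 0.0
```

Run:
```python
from h import *
st();fr();lip()
for n in("top","scene"):
    p,d=robot.snapshot(n); v,u=np.nonzero(d>0); q=loc(world(n,np.c_[u,v],d[v,u]))
    m=(abs(q[:,1])<.13)&(q[:,0]>-.1)&(q[:,0]<-.03)&(abs(q[:,2])<.012); x,z=q[m,0],q[m,2]; z0,z1=np.median(z[x<-.075]),np.median(z[x>-.055])
    b=np.arange(-.075,-.055,.001); f=[np.mean(z[(x>=t)&(x<t+.001)]>(z0+z1)/2) for t in b]; print(n,z0,z1,"deck edge",b[np.searchsorted(f,.5)]+.0005)
    m=(abs(q[:,1])<.13)&(q[:,0]>.07)&(q[:,0]<.11)&(q[:,2]>.032)&(q[:,2]<.039); x=q[m,0]
    print("rim",np.histogram(x,bins=np.arange(.085,.1,.001))[0])
cv2.imwrite("pics/s4.png",cv2.resize(p[80:300,180:400],None,fx=2.7,fy=2.7,interpolation=2))
```

```text
t 31.675 loc [-133.5   65.2  121.7] tool x yaw -25.1 F case [-0.1  0.1 -1.3] w 0.995
moment case -0.027 0.019 -0.015
top -0.14 44 rim front [0.0898 0.0904]
top -0.11 38 rim front [0.09   0.0905]
top -0.08 57 rim front [0.0898 0.0902]
top -0.05 45 rim front [0.0899 0.0903]
top -0.02 31 rim front [0.09   0.0901]
top 0.01 52 rim front [0.0902 0.0909]
top 0.04 48 rim front [0.0898 0.0904]
top 0.07 45 rim front [0.0901 0.0906]
top 0.1 43 rim front [0.09   0.0907]
scene -0.11 25 rim front [0.0904 0.0982]
scene -0.08 43 rim front [0.0874 0.0891]
scene -0.05 53 rim front [0.0884 0.0894]
scene -0.02 38 rim front [0.0893 0.0898]
scene 0.01 74 rim front [0.0889 0.0906]
scene 0.04 99 rim front [0.0902 0.0918]
scene 0.07 88 rim front [0.0908 0.0918]
scene 0.1 96 rim front [0.0903 0.0917]
scene 0.05 lip top up 108 [0.2078 0.2144 0.2153]
scene -0.12 lip top up 48 [0.2096 0.215  0.2161]
top 0.05 lip top up 241 [0.212  0.2151 0.2178]
top -0.12 lip top up 242 [0.2123 0.2152 0.2176]
top -0.00016893326262862484 0.005825329123389975 deck edge -0.06549999999999999
rim [ 0  0  0  0 13 42 45 47 47 34  0  0  0  0]
scene 0.0007387158900499684 0.007074049916045551 deck edge -0.06449999999999999
rim [ 0  0  1 10 18 42 33 51 30 20 18  9  2  0]
```

View pics/s4.png

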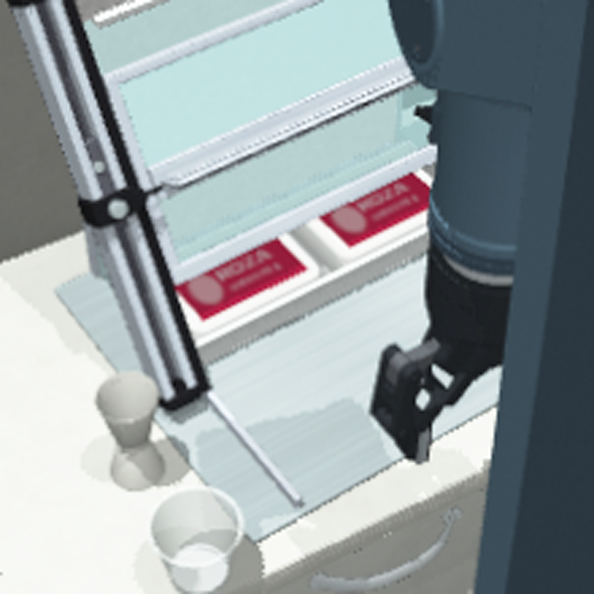

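s4 shows the window level with the pointer and the tray straight and under it, with about 3 mm to the stop by my measurement. To gain margin I'll push the rest with shut fingers, so the gripper body sits higher.

Emit:
{"name": "carry_out", "arguments": {"increments": [[1,0,32,0,0],[1,0,33,0,0],[1,0,0,37,0],[1,0,0,37,0],[1,0,0,35,0],[1,40,0,0,0],[1,40,0,0,0],[1,40,0,0,0],[1,40,0,0,0],[1,30,0,0,0],[1,10,0,0,0],[1,0,0,0,0],[1,0,0,0,0]]}}

```text
time_s: 33.6
tcp_pos: [0.4954, -0.315, 0.0088]
ee_rot: [-3.065, 0.683, 0.003]
wrist_force: [0.3, 0.5, -0.2]
width: 0.002
finger_force: 0.0
```

```bash
python3 -c "
from h import *
st();fr()"
```

```text
t 33.6 loc [61.1  1.8  8.8] tool x yaw -25.1 F case [ 0.1  0.5 -0.2] w 0.002
moment case 0.021 0.036 -0.036
top -0.14 24 rim front [0.0895 0.09  ]
top 0.07 31 rim front [0.0908 0.0915]
top 0.1 48 rim front [0.0907 0.0909]
scene 0.01 27 rim front [0.0628 0.0795]
scene 0.04 90 rim front [0.0908 0.0913]
scene 0.07 89 rim front [0.0902 0.0913]
scene 0.1 87 rim front [0.0907 0.0916]
```

Emit:
{"name": "carry_out", "arguments": {"increments": [[1,0,0,-8,0],[1,8,0,0,0],[1,4,0,0,0],[1,3,0,0,0],[1,2,0,0,0],[1,1,0,0,0],[1,1,0,0,0],[1,1,0,0,0],[1,0,0,0,0]]}}

```text
time_s: 34.83
tcp_pos: [0.5105, -0.3219, 0.0168]
ee_rot: [-3.063, 0.682, 0.014]
wrist_force: [-20.1, 6.6, 10.4]
width: 0.002
finger_force: 0.0
```

```bash
python3 -c "
from h import *
st();fr()"
```

```text
t 34.825 loc [77.7  2.  16.8] tool x yaw -25.1 F case [-21.   -2.6  10.4] w 0.002
moment case -0.025 -0.001 -0.025
top -0.14 34 rim front [0.0896 0.0903]
top 0.07 15 rim front [0.0908 0.0917]
top 0.1 49 rim front [0.0901 0.0909]
scene 0.01 66 rim front [0.0719 0.0739]
scene 0.04 82 rim front [0.0904 0.0917]
scene 0.07 94 rim front [0.0896 0.0915]
scene 0.1 87 rim front [0.0899 0.0913]
```

Emit:
{"name": "carry_out", "arguments": {"increments": [[1,-8,0,0,0],[1,-4,0,0,0],[1,0,0,0,0]]}}

```text
time_s: 35.3
tcp_pos: [0.5042, -0.3194, 0.0174]
ee_rot: [-3.066, 0.683, -0.0]
wrist_force: [0.1, -0.8, 0.2]
width: -0.004
finger_force: 0.0
```

```bash
python3 -c "
from h import *
st();lip()"
```

```text
t 35.3 loc [70.9  1.6 17.4] tool x yaw -25.1 F case [ 0.4 -0.7  0.2] w -0.004
scene 0.05 lip top up 110 [0.207  0.2144 0.2153]
top 0.05 lip top up 193 [0.212  0.2153 0.2173]
top -0.12 lip top up 53 [0.2123 0.2152 0.2179]
```

Emit:
{"name": "carry_out", "arguments": {"increments": [[0.5,-5,0,0,0],[0.5,0,0,0,0],[0.5,0,0,5,0],[0.5,0,0,6,0],[0.5,6,0,0,0],[0.5,3,0,0,0],[0.5,2,0,0,0],[0.5,2,0,0,0],[0.5,1,0,0,0],[0.5,0,0,0,0]]}}

```text
time_s: 36.65
tcp_pos: [0.5123, -0.3232, 0.0065]
ee_rot: [3.066, -0.683, 0.0]
wrist_force: [-1.1, 0.3, -0.4]
width: 0.5
finger_force: 0.0
```

```bash
python3 -c "
from h import *
st();fr()"
```

```text
t 36.65 loc [79.9  1.5  6.5] tool x yaw -25.1 F case [-1.1 -0.2 -0.4] w 0.5
moment case -0.024 0.003 0.017
top -0.14 41 rim front [0.0898 0.0903]
top 0.07 18 rim front [0.09   0.0911]
top 0.1 48 rim front [0.0899 0.0908]
scene 0.01 19 rim front [0.0677 0.0681]
scene 0.04 71 rim front [0.0905 0.0911]
scene 0.07 95 rim front [0.0904 0.0915]
scene 0.1 87 rim front [0.0901 0.0912]
```

Free at 79.9; a few more millimetres.

Emit:
{"name": "carry_out", "arguments": {"increments": [[0.5,1,0,0,0],[0.5,1,0,0,0],[0.5,1,0,0,0],[0.5,0,0,0,0]]}}

```text
time_s: 37.25
tcp_pos: [0.5136, -0.3238, 0.0063]
ee_rot: [-3.066, 0.683, 0.005]
wrist_force: [-5.3, 1.4, 4.4]
width: 0.498
finger_force: 2.8
```

```bash
python3 -c "
from h import *
st();fr()"
```

```text
t 37.25 loc [81.4  1.5  6.3] tool x yaw -25.1 F case [-5.4 -1.   4.4] w 0.498
moment case -0.238 0.804 -0.166
top -0.14 30 rim front [0.0899 0.0908]
top 0.07 19 rim front [0.0906 0.0922]
top 0.1 49 rim front [0.0907 0.0913]
scene 0.01 22 rim front [0.0699 0.0708]
scene 0.04 76 rim front [0.0904 0.0918]
scene 0.07 91 rim front [0.0898 0.0907]
scene 0.1 87 rim front [0.0895 0.0915]
```

The moments place these last contacts at tray-wall height, so the tray is standing against its stop. I'll withdraw.

Emit:
{"name": "carry_out", "arguments": {"increments": [[0.5,-4,0,0,0],[0.5,-20,0,0,0],[0.5,-40,0,0,0],[0.5,-40,0,0,0],[0.5,-40,0,0,0],[0.5,-40,0,0,0],[0.5,-30,0,0,0],[0.5,0,0,-40,0],[0.5,0,0,-40,0],[0.5,0,0,0,0],[0.5,0,0,0,0]]}}

```text
time_s: 38.72
tcp_pos: [0.3213, -0.2336, 0.0863]
ee_rot: [3.066, -0.683, 0.001]
wrist_force: [-0.1, -0.4, 0.5]
width: 0.493
finger_force: 0.0
```

```bash
python3 -c "
from h import *
st();fr();lip()
print(robot.close_job())"
```

```text
t 38.725 loc [-131.1    1.6   86.3] tool x yaw -25.1 F case [ 0.1 -0.4  0.5] w 0.493
moment case -0.003 0.041 0.003
top -0.14 39 rim front [0.0898 0.0903]
top -0.11 44 rim front [0.09   0.0907]
top -0.08 42 rim front [0.0899 0.0902]
top -0.05 40 rim front [0.0901 0.0905]
top -0.02 27 rim front [0.0899 0.0903]
top 0.01 46 rim front [0.0897 0.0905]
top 0.04 45 rim front [0.0896 0.0901]
top 0.07 47 rim front [0.0901 0.0903]
top 0.1 50 rim front [0.0899 0.0903]
scene -0.14 40 rim front [0.0876 0.0902]
scene -0.11 50 rim front [0.0875 0.0889]
scene -0.08 51 rim front [0.0887 0.0897]
scene -0.05 48 rim front [0.0878 0.0889]
scene -0.02 38 rim front [0.0884 0.0893]
scene 0.01 70 rim front [0.0903 0.0909]
scene 0.04 90 rim front [0.09   0.0909]
scene 0.07 108 rim front [0.0904 0.0918]
scene 0.1 87 rim front [0.0906 0.0914]
scene 0.05 lip top up 110 [0.2068 0.2145 0.2154]
scene -0.12 lip top up 87 [0.2075 0.2149 0.2162]
top 0.05 lip top up 242 [0.2122 0.2152 0.2175]
top -0.12 lip top up 254 [0.2116 0.2151 0.2176]
the job is handed in; nothing more can be done
None
```

I handed the job in at about 39 s, with no verdict returned: the lip measures within about 1 mm of the pointer, and the tray is straight and firm against what I take to be its stop, though the cameras read it about 3 mm short (6 mm allowed). While pushing, the gripper body once pressed on the window with about 21–23 N, without shifting it.

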